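Clear the clay disc and set the stamp on it

ROBOT

A 6-joint arm with a two-finger parallel gripper is mounted at the origin on a cart in front of the work surface, level with it; the furniture and walls round the work are solid. World frame = base frame: x ahead of the robot, y to its left, z up, the work surface at z = 0. Lengths are in mm, angles in rad, forces in N, time in s.
With the tool pointing down it reaches from about 325 to 925 mm from the base axis. Payload 3.1 kg.
Tool frame: the origin (TCP) lies on the centre line of the jaws, within the pads' length; the fingertips stand 17 mm ahead of it and the grasp point (between the pads) lies 2 mm behind it; z points along the fingers, y is the line along which they close (so a half turn about z gives the same grasp; the last joint's range is limited). The gripper opens to 85 mm and grips with 20 to 120 N. Pads are 22 mm wide; open, the fingers measure 114 mm over their backs; the gripper's body (76 mm by 85 mm) begins 54 mm behind the grasp point. The pads swing forward as they close: fully open they stand 13 mm farther back than shut.
Start: joints at [1.121, 0.217, 1.613, -0, 1.311, -0.112], TCP at [207.115, 589.697, 248.3] pointing down, gripper open.
Joint ranges: [-2.75, 2.75], [-0.78, 2.1], [0.31, 2.55], [-1.13, 4.27], [0.13, 2.63], [-2.58, 2.58]. Speed limits (rad/s): [2.79, 2.79, 3.14, 3.14, 3.14, 3.14].

INTERFACE

Orientations are given as a unit quaternion [w, x, y, z].
In Python, from bench import env gives the robot as it stands.
- The arm moves only by the tool drive_tool, never from a script. Its argument "series" is a list of rows, each a list of 7 numbers: the turn, a rotation vector about the tool's x, y, z in rad, then the shift along the tool's x, y, z in m, then the closure, from -1 (fully open) to 1 (shut). In form: [[rx, ry, rz, dx, dy, dz, hand], ...]. A call has 1 to 10 rows; each row shifts and turns the commanded pose from where the row before left it, along the tool's axes as they then stand; what a row does not reach is not made up. A row lasts 1/8 s, in which the tool goes at most 62.5 mm and 10.7 degrees, less where a joint would pass 70% of its speed; a pose out of reach is approached as far as the arm can. A call with a gripper value outside its range is refused whole. The fingers move at their own pace and stop on an object; "newtons" is the grip in N (left out, the last holds). Time passes only in rows, so rows that do not move let the fingers close. It gives the time, the measured TCP pose, the force, the opening and the grip force at its end, in the units of the state.
- env.observe(): the state, without advancing time (a new reading comes with each control period).
- env.camera(name): name is "scene" or "top" or "wrist"; returns the picture (400x640x3 uint8, red, green, blue); there is no depth.
- env.get_calibration(name): a dict with "vfov" (degrees; the focal length in pixels is half the picture's height over the tangent of half this angle, whatever the lens; pixels are square), "cx", "cy" (the principal point, pixels), "R" (3x3) and "t" (3): a world point X has camera coordinates R X + t. Camera axes: x right, y down, z forward; pixel columns grow to the right and rows downward; lengths in mm; the calibration is good to about 2 mm. The wrist camera is an equidistant fisheye: a pixel r from the principal point sees the ray r / f radians off the axis. A picture is of the moment at which its call begins: read the wrist's pose just before it. get_calibration takes no time and is no camera call; for the wrist camera it gives the pose at the moment of the call.
- env.sign_off(): hands the job in; it is judged then, once.
The state is a dict: "clock": time; "joint_positions": joint angles; "dq": joint speeds; "joint_torque": joint torques, N m; "position": TCP position; "tool_rot": TCP orientation; "wrist_force": force on the tool from outside, world axes, zero at the start; "ft_torque": the same for the moment, N m; "width": finger opening in mm; "grip_force": force on a finger pad.
Only numpy, scipy, OpenCV 4.12 (cv2) and the standard library are available. Lean on these libraries where they do the work, as an engineer would, in place of code of your own. Each camera call takes 0.05 s, during which the arm holds its last target. There are 200 camera calls.

TASK

A blue-lidded glaze jar has been left standing on the rolled clay disc, where the wooden stamp has to go. Put that jar back upright on the floor of the low wooden glaze tray, then stand the stamp, carved face down and knob up, in the middle of the clay disc and let go. Set both down rather than dropping them, and do not shift the disc, the ball of clay or the rust-lidded jar.

Things in the scene. Friction and masses are not known exactly. Their poses are not given: they have to be found in the camera images.
- blue_jar_mid (a point): Glaze jar with a blue screw lid (fixed on), pale body with a blue band; 45 x 42 mm across, 56 mm tall, about 0.14 kg, loose. The body is 42 mm wide up to 40 mm above its foot, the lid above it about 37 mm wide. The point is on its axis half-way up, 28 mm above its foot; z runs up the jar. It starts upright on the clay disc, near the disc's middle.
- blue_jar: The same jar; origin at the centre of its foot, z up.
- stamp_knob (a point): Wooden stamp: a carved rectangular block 38 x 44 mm (x by y) and 24 mm tall, with a round turned knob 16 mm in diameter above it from 24 to 46 mm; 0.035 kg, loose, standing upright on the table. The point is on the knob's axis at knob mid-height, 35 mm above the carved underside; x and y run along the block's sides, z up. The stamp and the ball of clay may swap places.
- stamp: The same stamp; origin at the centre of its carved underside, z up.
- disc_top (a point): Flat grey disc of rolled clay (rigid), about 108 mm in diameter and 13 mm thick, 0.21 kg, lying loose on the table with the blue-lidded jar standing on it. The point is the centre of its upper face.
- tray_floor (a point): Low open wooden tray, fixed to the table: 120 mm along its x, 200 mm along its y, 20 mm tall, walls and floor 6 mm thick (inside 108 x 188 mm). The point is the middle of its inner floor, 6 mm above the table. The rust-lidded jar stands in the half on its +y side; the half on its -y side is empty.
- rust_jar_mid (a point): Bystander: glaze jar with a rust-red lid, 57 mm across and 68 mm tall, standing in the tray about 48 mm from the tray's middle on its +y side. The point is on its axis half-way up, 34 mm above its foot.
- clay_lump_mid (a point): Bystander: ball of grey clay, 55 mm across and 49 mm tall, on the table; the point is its centre, 24 mm above the table.
Things that resemble listed ones, but are neither listed nor needed, are in the scene too. Leave any turquoise or yellow look-alike of the blue_jar alone.

How it is judged (in metres and radians):
On the way:
1. the blue-lidded jar stands upright in the tray, released (x of blue_jar_mid in the frame of tray_floor between -0.045 and 0.045 m and y of blue_jar_mid in the frame of tray_floor between -0.085 and 0.085 m and z of blue_jar_mid in the frame of tray_floor below 0.036 m and angle between blue_jar_mid's own z axis and vertical below 0.17 rad and contact force between the fingers and blue_jar below 0.05 N and linear speed of blue_jar below 0.02 m/s), for 0.2 s.
At the end, for the whole second after the job is handed in: The blue-lidded jar stands upright (within 10 degrees) on the tray's floor, inside its walls, and the stamp stands upright (within 10 degrees), knob up, on the clay disc with its axis within 20 mm of the disc's centre; both are released and at rest (all of step 1 and horizontal distance between stamp_knob and disc_top below 0.02 m and angle between stamp_knob's own z axis and vertical below 0.17 rad and z of stamp_knob in the frame of disc_top between 0.028 and 0.041 m and linear speed of stamp below 0.02 m/s and contact force between the fingers and stamp below 0.05 N); the robot touches nothing.
It fails at once if the clay disc is shifted by more than 25 mm (distance of disc_top from where it was at the start of the episode above 0.025 m).
It fails at once if the rust-lidded jar is shifted by more than 25 mm (distance of rust_jar_mid from where it was at the start of the episode above 0.025 m).
It fails at once if the ball of clay is shifted by more than 25 mm (distance of clay_lump_mid from where it was at the start of the episode above 0.025 m).
It fails at once if the blue-lidded jar is dropped (falls freely at more than 0.6 m/s, about 20 mm) (contact force between the fingers and blue_jar below 0.05 N and linear speed of blue_jar above 0.6 m/s).
It fails at once if the stamp is dropped (falls freely at more than 0.6 m/s, about 20 mm) (contact force between the fingers and stamp below 0.05 N and linear speed of stamp above 0.6 m/s).
It also fails if it takes over 58 s, if anything falls off the work surface, if the arm or the gripper's body presses on something with over 40 N, if the wrist force passes 120 N, or if a joint passes its speed limit or range.

## Working session

There is one attempt and no reset: what is moved stays moved. The work goes in short steps, Python scripts to look and compute and a tool call to move; the robot and the scene stay as the last step left them, time stands still between calls to the robot, and variables do not carry over. Pictures are saved under pics/ and viewed, at most 10 in all, crops included, and the job is handed in when it is done.

Besides the shell and the picture viewer there is one more tool, called after "Request:" in YAML: its name, and indented under it one key for each argument. drive_tool: Moves the arm, as the interface text tells. Its arguments: {"type":"object","properties":{"series":{"type":"array","items":{"type":"array","items":{"type":"number"}}},"newtons":{"type":"number"}},"required":["series"]}

```bash
mkdir -p pics; cat > h.py <<'E'
import numpy as np, cv2
from bench import env
def save(n,f):
    im=env.camera(n); cv2.imwrite('pics/'+f,im[:,:,::-1]); return im
def ray(c,u,v,fish=False):
    f=200/np.tan(np.radians(c['vfov'])/2); R=np.array(c['R']);t=np.array(c['t'])
    a=np.array([u-c['cx'],v-c['cy']])/f
    if fish:
        th=np.hypot(*a); d=np.array([*(a/max(th,1e-9)*np.sin(th)),np.cos(th)])
    else: d=np.array([*a,1])
    return -R.T@t, R.T@d
def plane(c,u,v,z,fish=False):
    o,d=ray(c,u,v,fish); return o+d*(z-o[2])/d[2]
E
python3 - <<'E'
from h import *
for n in ['scene','top']:
    save(n,n+'0.png'); c=env.get_calibration(n); o,d=ray(c,c['cx'],c['cy']); print(n,c['vfov'],o.round(),(d).round(2))
print(env.observe())
E
```

```text
scene 47.54466148646982 [   1. -516.  822.] [ 0.47  0.51 -0.72]
top 50.05977160013701 [ 409.   26. 1151.] [ 0.09 -0.   -1.  ]
{'clock': 0.1, 'joint_positions': array([ 1.12078407e+00,  2.17666890e-01,  1.61480276e+00,  9.99594611e-06,
        1.31128778e+00, -1.12174681e-01]), 'dq': array([-0.0003829 , -0.00110854, -0.00391694,  0.00021505,  0.0007627 ,
       -0.00130231]), 'joint_torque': array([-1.78734454e-04, -3.98074901e+01, -3.04973352e+01, -1.06221885e-04,
        4.20505632e-03, -5.99691219e-06]), 'position': array([206.80815977, 589.04663121, 247.09094959]), 'tool_rot': array([-3.04900494e-04,  1.68117795e-01,  9.85766319e-01, -1.03856569e-03]), 'wrist_force': array([ 0.52823788, -0.85755004, -0.44066051]), 'ft_torque': array([0.0070977 , 0.00764669, 0.01722464]), 'grip_force': 0.0, 'width': 85.53517648195309}
```

View pics/top0.png

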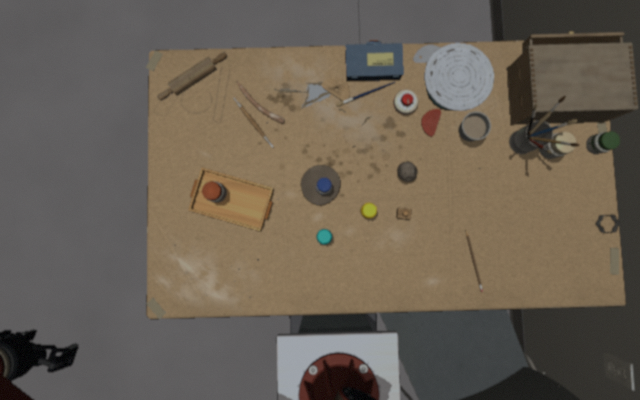

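View pics/scene0.png

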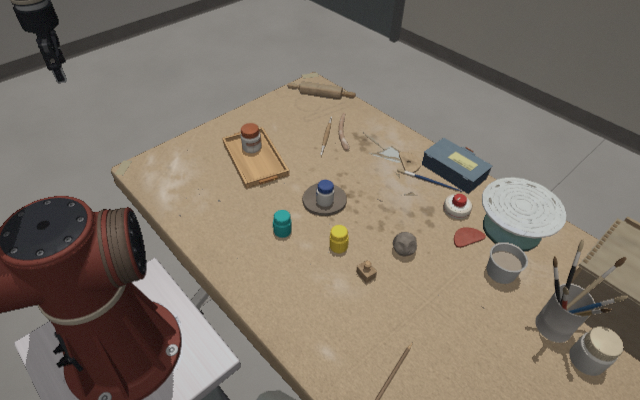

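The top view shows these candidates for the jar:
- blue-lidded jar on the grey disc at top (325,186) / scene (325,188)
- turquoise jar at (325,237) / (282,222)
- yellow jar at (369,210) / (339,238)
- dark green jar at (609,140)

By description it is the blue one on the disc. The stamp is at top (404,213) / scene (367,270), the clay ball at (407,171), and the tray around (232,200). The rust jar is at (214,192).

```bash
python3 - <<'E'
from h import *
t=cv2.imread('pics/top0.png'); s=cv2.imread('pics/scene0.png')
a=cv2.resize(t[150:250,180:440],None,fx=3,fy=3,interpolation=cv2.INTER_CUBIC)
b=cv2.resize(s[120:290,215:430],None,fx=1.75,fy=1.75,interpolation=cv2.INTER_CUBIC)
out=np.zeros((600,780,3),np.uint8); out[:300]=a; out[300:300+b.shape[0],:b.shape[1]]=b
d=cv2.resize(s[252:288,345:390],None,fx=8,fy=8,interpolation=cv2.INTER_CUBIC); out[300:588,400:760]=d
cv2.imwrite('pics/crop1.png',out)
ct,cs=env.get_calibration('top'),env.get_calibration('scene')
def blob(im,hsv,box):
    h=cv2.cvtColor(im,cv2.COLOR_BGR2HSV); m=cv2.inRange(h,np.array(hsv[0]),np.array(hsv[1]))
    z=np.zeros_like(m); x0,y0,x1,y1=box; z[y0:y1,x0:x1]=m[y0:y1,x0:x1]
    k=max(cv2.findContours(z,0,2)[0],key=cv2.contourArea); return k
for nm,hsv,bt,bs,z in [('blue',((105,110,50),(130,255,255)),(300,165,345,205),(300,170,350,215),56+13),
   ('rust',((0,120,60),(12,255,255)),(195,175,235,210),(235,115,270,160),74)]:
    for im,c,bx in ((t,ct,bt),(s,cs,bs)):
        k=blob(im,hsv,bx); (u,v),r=cv2.minEnclosingCircle(k); print(nm,u,v,r,cv2.boundingRect(k),plane(c,u,v,z-3).round(1))
k=blob(t,((8,95,90),(25,255,255)),(185,165,280,235)); print('tray',cv2.minAreaRect(k))
for p in cv2.boxPoints(cv2.minAreaRect(k)): print(plane(ct,*p,20).round(1))
h=cv2.cvtColor(t,cv2.COLOR_BGR2HSV); print(h[185,305:345:4],h[213,394:416:2],h[160,315])
E
```

```text
blue 323.8333435058594 184.5 6.603969097137451 (318, 178, 13, 14) [536.9  23.1  66. ]
blue 324.92425537109375 186.71212768554688 7.436532020568848 (318, 180, 15, 14) [533.7  18.8  66. ]
rust 211.27777099609375 190.5 9.398359298706055 (202, 182, 19, 18) [528.5 308.6  71. ]
rust 249.42105102539062 130.36842346191406 8.747876167297363 (241, 123, 18, 15) [526.2 302.7  71. ]
tray ((230.82077026367188, 198.87733459472656), (82.82841491699219, 47.38938903808594), 15.945395469665527)
[483.4 392.9  20. ]
[604.2 358.5  20. ]
[537.7 147.1  20. ]
[418.  183.3  20. ]
[[ 17  57  81]
 [ 17  55  83]
 [ 17  55  84]
 [113 101  88]
 [112 142 108]
 [111 137 110]
 [112 126 105]
 [ 17  49  73]
 [ 17  57  85]
 [ 17  88 124]] [[ 18  89 140]
 [ 17  91  98]
 [ 17 104  98]
 [ 16 107 110]
 [ 17 109  96]
 [ 16 117 129]
 [ 16 115 137]
 [ 17 114 116]
 [ 16 104 113]
 [ 18  89 129]
 [ 18  88 139]] [ 17  91 126]
```

View pics/crop1.png

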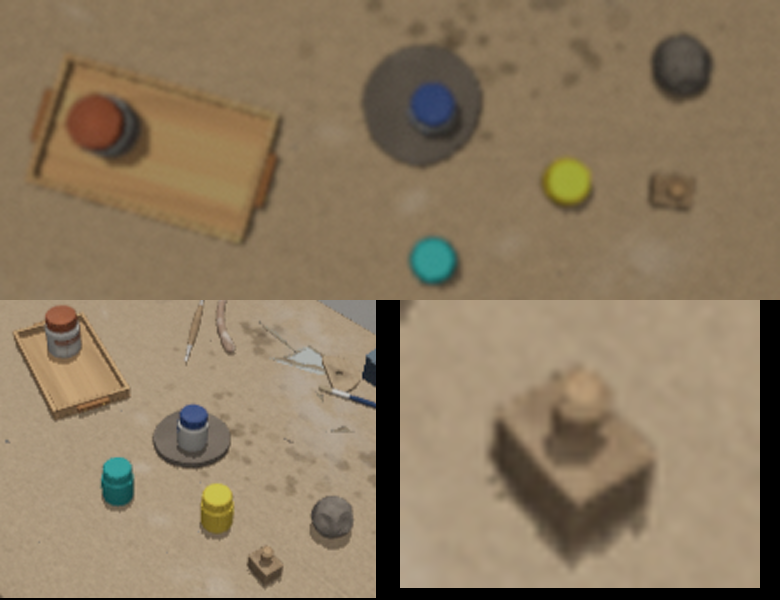

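The crop confirms the blue lid on the pale jar, standing on the disc. It also shows the stamp with its knob, the ball separate, and the tray's empty half on the right. Next I'll compute positions.

```bash
cat >> h.py <<'E'
from scipy.spatial.transform import Rotation as Ro
def delta(target):
    o=env.observe(); q=o['tool_rot']; R=Ro.from_quat([*q[1:],q[0]])
    return R.inv().apply(np.array(target)-o['position']).round(1), o
E
python3 - <<'E'
from h import *
ct,cs=env.get_calibration('top'),env.get_calibration('scene')
P=lambda x,y,z:plane(ct,180+x/3-.33,150+y/3-.33,z).round(1)
print('disc',P(422,105,13),[P(362,105,13),P(482,105,13)],P(422,45,13),P(422,165,13))
print('knob',P(677,188,46),'block',P(672,191,24), plane(cs,367.4,263.8,40))
print('lump',P(682,67,24),'yellow',P(568,182,56),'turq',P(433,261,56))
C=[P(*p,20) for p in [(70,58),(280,117),(243,243),(33,183)]]
print('tray',C,np.mean(C,0)); 
c=np.mean(C,0);d=C[0]+C[3]-C[1]-C[2];d=d/np.linalg.norm(d);print(d, c-45*d)
print([np.linalg.norm(C[i]-C[i-1]) for i in range(4)])
print(delta([535,21,200])[0])
E
```

```text
disc [543.   32.3  13. ] [array([544.4,  85.8,  13. ]), array([541.6, -21.1,  13. ])] [597.  31.  13.] [489.4  33.7  13. ]
knob [ 461.5 -185.5   46. ] block [ 460.  -185.2   24. ] [ 461.83618097 -187.40399656   40.        ]
lump [ 569.5 -198.7   24. ] yellow [468.6 -90.8  56. ] turq [404.5  26.1  56. ]
tray [array([592.3, 343.9,  20. ]), array([534.7, 158.2,  20. ]), array([424.4, 192.4,  20. ]), array([481.9, 376.6,  20. ])] [508.325 267.775  20.   ]
[0.29711362 0.95484213 0.        ] [494.95488695 224.80710411  20.        ]
[np.float64(115.1410005167577), np.float64(194.42800724175513), np.float64(115.48043124270023), np.float64(192.96603328047144)]
[-497.9 -427.1   47.9]
```

Request:
drive_tool:
  series:
    - [0, 0, 0, -0.044, -0.038, 0, -1]
    - [0, 0, 0, -0.044, -0.038, 0, -1]
    - [0, 0, 0, -0.044, -0.038, 0, -1]
    - [0, 0, 0, -0.044, -0.038, 0, -1]
    - [0, 0, 0, -0.044, -0.038, 0, -1]
    - [0, 0, 0, -0.044, -0.038, 0, -1]
    - [0, 0, 0, -0.044, -0.038, 0, -1]
    - [0, 0, 0, -0.044, -0.038, 0, -1]
    - [0, 0, 0, -0.044, -0.038, 0, -1]
    - [0, 0, 0, -0.044, -0.038, 0, -1]

```text
clock: 1.35
position: [496.7, 83.6, 248.0]
tool_rot: [-0.0, 0.168, 0.986, 0.0]
wrist_force: [1.0, 0.3, 0.8]
width: 85.6
grip_force: 0.0
```

Request:
drive_tool:
  series:
    - [0, 0, 0, -0.03, -0.024, 0.02, -1]
    - [0, 0, 0, -0.028, -0.023, 0.02, -1]
    - [0, 0, 0, 0, 0, 0, -1]
    - [0, 0, 0, 0, 0, 0, -1]

```text
clock: 1.85
position: [535.0, 22.1, 208.0]
tool_rot: [-0.001, 0.168, 0.986, 0.0]
wrist_force: [0.5, 0.3, 0.4]
width: 85.2
grip_force: 0.0
```

```bash
python3 - <<'E'
from h import *
d,o=delta([535,21,47]); print(o['clock'],o['position'],o['tool_rot'],d)
c=env.get_calibration('wrist'); im=save('wrist','w1.png'); print(c['vfov'])
h=cv2.cvtColor(im,cv2.COLOR_RGB2HSV); m=cv2.inRange(h,np.array((105,110,50)),np.array((130,255,255)))
for k in cv2.findContours(m,0,2)[0]:
    if cv2.contourArea(k)>60:
        (u,v),r=cv2.minEnclosingCircle(k); print(u,v,r,cv2.boundingRect(k),plane(c,u,v,66,True).round(1))
E
```

```text
1.85 [535.00385202  22.09528089 208.00562104] [-6.05008859e-04  1.68239831e-01  9.85745887e-01  1.98518161e-04] [ -0.6  -1.1 161. ]
65.70646984690485
323.6134338378906 191.3697509765625 20.555641174316406 (304, 171, 41, 41) [537.7  23.3  66. ]
```

View pics/w1.png

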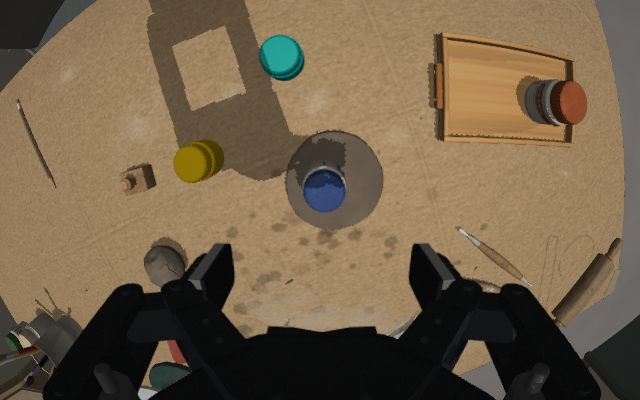

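The wrist view shows the blue lid at (323,191) on the disc, which is centred near (335,180). The tray is at upper right, and the stamp's knob is at (126,185).

```bash
python3 - <<'E'
from h import *
c=env.get_calibration('wrist'); P=lambda u,v,z:plane(c,u,v,z,True).round(1)
print('jar',P(323.6,191.4,69))
E=[P(*p,13) for p in [(286,180),(383,180),(335,131),(335,229)]]; print('disc',E,np.mean(E,0))
C=[P(*p,20) for p in [(442,34),(574,60),(573,146),(440,141)]]; print('tray',C,np.mean(C,0))
print('knob',P(126,185,46),'lump',P(164,266,24))
E
```

```text
jar [537.5  23.9  69. ]
disc [array([526.3, -14.3,  13. ]), array([560.6,  84. ,  13. ]), array([494.4,  51.8,  13. ]), array([596.6,  17.1,  13. ])] [544.475  34.65   13.   ]
tray [array([428.6, 194.8,  20. ]), array([489.9, 383.3,  20. ]), array([598.6, 349.4,  20. ]), array([538.2, 155.5,  20. ])] [513.825 270.75   20.   ]
knob [ 463.2 -181.3   46. ] lump [ 573.1 -199.3   24. ]
```

Request:
drive_tool:
  series:
    - [0, 0, 0, -0.002, 0.0015, 0.03, -1]
    - [0, 0, 0, 0, 0, 0.03, -1]
    - [0, 0, 0, 0, 0, 0.03, -1]
    - [0, 0, 0, 0, 0, 0.03, -1]
    - [0, 0, 0, 0, 0, 0.025, -1]
    - [0, 0, 0, 0, 0, 0.016, -1]
    - [0, 0, 0, 0, 0, 0, -1]

```text
clock: 2.78
position: [536.9, 23.3, 46.7]
tool_rot: [-0.001, 0.168, 0.986, -0.0]
wrist_force: [-0.3, -0.7, -0.3]
width: 85.3
grip_force: 0.0
```

Request:
drive_tool:
  series:
    - [0, 0, 0, 0, 0, 0, -0.3]
    - [0, 0, 0, 0, 0, 0, 0]
    - [0, 0, 0, 0, 0, 0, 0.2]
    - [0, 0, 0, 0, 0, 0, 0.4]
    - [0, 0, 0, 0, 0, 0, 1]
    - [0, 0, 0, 0, 0, 0, 1]
    - [0, 0, 0, 0, 0, 0, 1]
    - [0, 0, 0, 0, 0, 0, 1]
  newtons: 30

```text
clock: 3.78
position: [538.9, 22.5, 48.7]
tool_rot: [0.001, 0.168, 0.986, 0.0]
wrist_force: [-1.1, 0.3, 6.3]
width: 40.0
grip_force: 30.5
```

Request:
drive_tool:
  series:
    - [0, 0, 0, 0, 0, -0.005, 1]
    - [0, 0, 0, 0, 0, -0.015, 1]
    - [0, 0, 0, 0, 0, -0.025, 1]
    - [0, 0, 0, 0, 0, -0.025, 1]
    - [0, 0, 0, 0, 0, 0, 1]

```text
clock: 4.4
position: [540.1, 22.3, 120.3]
tool_rot: [0.003, 0.168, 0.986, 0.0]
wrist_force: [0.5, -0.2, -1.9]
width: 39.6
grip_force: 30.5
```

Request:
drive_tool:
  series:
    - [0, 0, 0, 0.008, 0.013, 0, 1]
    - [0, 0, 0, 0.018, 0.03, 0, 1]
    - [0, 0, 0, 0.02, 0.034, 0, 1]
    - [0, 0, 0, 0.02, 0.034, 0, 1]
    - [0, 0, 0, 0.02, 0.034, 0, 1]
    - [0, 0, 0, 0.014, 0.023, 0, 1]
    - [0, 0, 0, 0.006, 0.01, 0, 1]
    - [0, 0, 0, 0, 0, 0, 1]
    - [0, 0, 0, 0, 0, 0, 1]

```text
clock: 5.52
position: [496.7, 224.8, 116.8]
tool_rot: [-0.0, 0.168, 0.986, -0.0]
wrist_force: [0.3, -0.3, -1.5]
width: 39.7
grip_force: 30.6
```

```bash
python3 - <<'E'
from h import *
d,o=delta([497.5,226,42]); print(o['position'],o['width'],o['grip_force'],o['wrist_force'],d)
im=save('wrist','w2.png'); s=env.camera('scene'); 
cv2.imwrite('pics/c2.png',np.vstack([im[:,:,::-1][100:,:],cv2.resize(s[70:220,200:440,::-1],(640,300))[:300]]))
E
```

```text
[496.65870059 224.82348069 116.82970029] 39.65092234227229 30.57759110815823 [ 0.31519678 -0.32057636 -1.54504316] [-0.4  1.5 74.8]
```

View pics/c2.png

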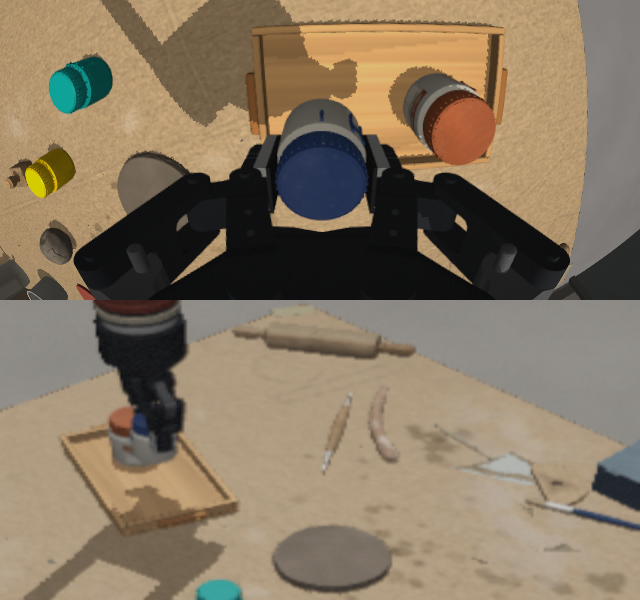

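Jar is held upright above the empty half, with the rust jar clear and the disc undisturbed. Next I'll lower it.

Request:
drive_tool:
  series:
    - [0, 0, 0, 0, 0.0015, 0.02, 1]
    - [0, 0, 0, 0, 0, 0.025, 1]
    - [0, 0, 0, 0, 0, 0.015, 1]
    - [0, 0, 0, 0, 0, 0.006, 1]
    - [0, 0, 0, 0, 0, 0.003, 1]
    - [0, 0, 0, 0, 0, 0.002, 1]
    - [0, 0, 0, 0, 0, 0, 1]

```text
clock: 6.5
position: [497.8, 227.2, 46.8]
tool_rot: [0.0, 0.168, 0.986, 0.0]
wrist_force: [0.2, 0.2, -0.5]
width: 39.8
grip_force: 30.6
```

Request:
drive_tool:
  series:
    - [0, 0, 0, 0, 0, 0.002, 1]
    - [0, 0, 0, 0, 0, 0.001, 1]
    - [0, 0, 0, 0, 0, 0.001, 1]
    - [0, 0, 0, 0, 0, 0, 1]

```text
clock: 7.0
position: [497.2, 227.0, 42.2]
tool_rot: [-0.0, 0.168, 0.986, -0.0]
wrist_force: [0.7, 0.1, -1.4]
width: 39.9
grip_force: 30.6
```

Request:
drive_tool:
  series:
    - [0, 0, 0, 0, 0, 0.001, 1]
    - [0, 0, 0, 0, 0, 0.001, 1]
    - [0, 0, 0, 0, 0, 0, 1]

```text
clock: 7.38
position: [497.4, 227.1, 41.8]
tool_rot: [-0.0, 0.168, 0.986, -0.0]
wrist_force: [-3.7, -1.6, 8.4]
width: 39.8
grip_force: 31.5
```

Contact. Releasing with a partial opening, then retreating up.

Request:
drive_tool:
  series:
    - [0, 0, 0, 0, 0, 0, 0]
    - [0, 0, 0, 0, 0, 0, -0.2]
    - [0, 0, 0, 0, 0, 0, -0.45]
    - [0, 0, 0, 0, 0, 0, -0.45]
    - [0, 0, 0, 0, 0, 0, -0.45]
    - [0, 0, 0, 0, 0, -0.02, -0.45]
    - [0, 0, 0, 0, 0, -0.05, -0.45]
    - [0, 0, 0, 0, 0, -0.05, -0.45]

```text
clock: 8.38
position: [496.7, 226.8, 160.9]
tool_rot: [-0.001, 0.168, 0.986, -0.0]
wrist_force: [0.7, -0.2, 0.3]
width: 61.8
grip_force: 0.0
```

```bash
python3 - <<'E'
from h import *
d,o=delta([462.5,-184.5,200]); print(o['position'],o['width'],o['wrist_force'],d)
im=save('wrist','w3.png');
E
```

```text
[496.71184575 226.82188229 160.91295099] 61.77973479962788 [ 0.65088897 -0.20897192  0.34533628] [-104.  -399.4  -38.8]
```

View pics/w3.png

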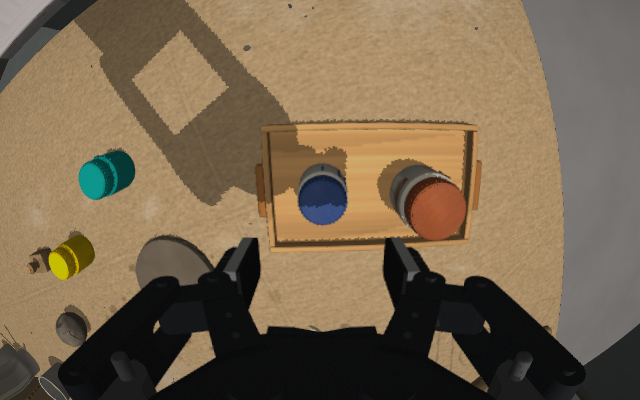

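The jar stands upright in the tray at (323,200), with the rust jar unmoved at (437,208). Next I'll go to the stamp.

Request:
drive_tool:
  series:
    - [0, 0, 0, -0.006, -0.02, -0.02, -0.45]
    - [0, 0, 0, -0.012, -0.047, -0.02, -0.45]
    - [0, 0, 0, -0.012, -0.047, 0, -0.45]
    - [0, 0, 0, -0.012, -0.047, 0, -0.45]
    - [0, 0, 0, -0.012, -0.047, 0, -0.45]
    - [0, 0, 0, -0.012, -0.047, 0, -0.45]
    - [0, 0, 0, -0.012, -0.047, 0, -0.45]
    - [0, 0, 0, -0.012, -0.047, 0, -0.45]
    - [0, 0, 0, -0.01, -0.03, 0, -0.45]
    - [0, 0, 0, -0.004, -0.02, 0, -0.45]

```text
clock: 9.68
position: [463.1, -185.6, 200.3]
tool_rot: [0.0, 0.169, 0.986, -0.0]
wrist_force: [0.2, 0.5, 0.7]
width: 62.2
grip_force: 0.0
```

Request:
drive_tool:
  series:
    - [0, 0, 0, 0, 0, 0, -0.45]
    - [0, 0, 0, 0, 0, 0, -0.45]
    - [0, 0, 0, 0, 0, 0, -0.45]

```text
clock: 10.05
position: [463.2, -182.9, 200.2]
tool_rot: [-0.0, 0.168, 0.986, 0.0]
wrist_force: [1.3, 0.2, 0.6]
width: 61.9
grip_force: 0.0
```

```bash
python3 - <<'E'
from h import *
d,o=delta([462.5,-184.5,44]); print(o['position'],d)
c=env.get_calibration('wrist'); im=save('wrist','w4.png')
x=np.array([462.5,-184.5,46]); p=np.array(c['R'])@x+c['t']; f=200/np.tan(np.radians(c['vfov'])/2); th=np.arctan2(np.hypot(p[0],p[1]),p[2]); uv=np.array([c['cx'],c['cy']])+f*th*p[:2]/np.hypot(p[0],p[1]); print('exp',uv)
u,v=(uv-50).astype(int).clip(0); print('off',u,v); cv2.imwrite('pics/c4.png',cv2.resize(im[v:v+100,u:u+100,::-1],(500,500),interpolation=cv2.INTER_CUBIC))
E
```

```text
[ 463.24077246 -182.87562711  200.15257812] [ 1.000e-01 -1.800e+00  1.562e+02]
exp [319.35405553 185.48396739]
off 269 135
```

View pics/c4.png

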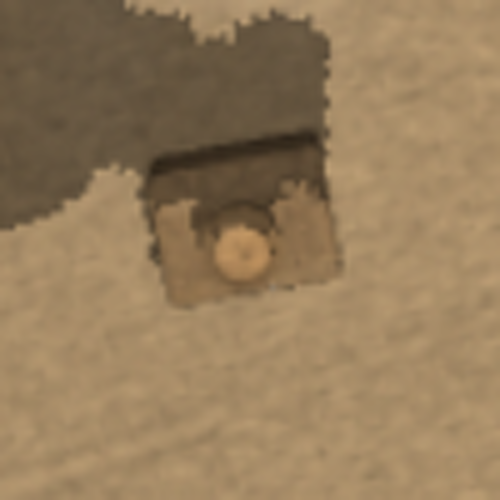

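The knob is at wrist pixel (317,185.5), about 2 px (2.4 mm) to the -y side of where I expected it. I'll correct for that and descend to TCP z ≈ 44 for a knob grip.

Request:
drive_tool:
  series:
    - [0, 0, 0, 0, -0.004, 0.03, -0.45]
    - [0, 0, 0, 0, 0, 0.04, -0.45]
    - [0, 0, 0, 0, 0, 0.04, -0.45]
    - [0, 0, 0, 0, 0, 0.03, -0.45]
    - [0, 0, 0, 0, 0, 0.012, -0.45]
    - [0, 0, 0, 0, 0, 0.004, -0.45]
    - [0, 0, 0, 0, 0, 0, -0.2]
    - [0, 0, 0, 0, 0, 0, 0]
    - [0, 0, 0, 0, 0, 0, 0.2]
    - [0, 0, 0, 0, 0, 0, 0.35]
  newtons: 20

```text
clock: 11.35
position: [462.2, -187.9, 44.8]
tool_rot: [0.0, 0.168, 0.986, -0.0]
wrist_force: [0.1, -0.1, -0.4]
width: 27.1
grip_force: 0.0
```

Request:
drive_tool:
  series:
    - [0, 0, 0, 0, 0, 0, 0.45]
    - [0, 0, 0, 0, 0, 0, 0.55]
    - [0, 0, 0, 0, 0, 0, 0.65]
    - [0, 0, 0, 0, 0, 0, 1]
    - [0, 0, 0, 0, 0, 0, 1]
    - [0, 0, 0, 0, 0, 0, 1]
  newtons: 20

```text
clock: 12.1
position: [461.9, -187.6, 44.3]
tool_rot: [0.0, 0.168, 0.986, 0.0]
wrist_force: [0.2, 2.0, 0.9]
width: 13.8
grip_force: 19.5
```

Request:
drive_tool:
  series:
    - [0, 0, 0, 0, 0, -0.005, 1]
    - [0, 0, 0, 0, 0, -0.015, 1]
    - [0, 0, 0, 0, 0, -0.03, 1]
    - [0, 0, 0, 0, 0, -0.03, 1]
    - [0, 0, 0, 0, 0, -0.01, 1]

```text
clock: 12.72
position: [463.6, -188.7, 137.4]
tool_rot: [0.003, 0.168, 0.986, -0.001]
wrist_force: [0.9, -0.6, -0.1]
width: 13.6
grip_force: 19.5
```

Request:
drive_tool:
  series:
    - [0, 0, 0, 0, 0.015, 0, 1]
    - [0, 0, 0, -0.001, 0.035, 0, 1]
    - [0, 0, 0, -0.001, 0.045, 0, 1]
    - [0, 0, 0, -0.001, 0.045, 0, 1]
    - [0, 0, 0, -0.001, 0.045, 0, 1]
    - [0, 0, 0, 0, 0.03, 0, 1]
    - [0, 0, 0, 0, 0.015, 0, 1]
    - [0, 0, 0, 0, 0.006, 0, 1]
    - [0, 0, 0, 0, 0, 0, 1]
    - [0, 0, 0, 0, 0, 0, 1]

```text
clock: 13.98
position: [543.6, 32.8, 134.2]
tool_rot: [-0.0, 0.169, 0.986, -0.0]
wrist_force: [-0.7, 0.1, -0.9]
width: 14.1
grip_force: 19.6
```

```bash
python3 - <<'E'
from h import *
d,o=delta([543.7,33.3,57.5]); print(o['position'],o['width'],o['grip_force'],d)
c=env.get_calibration('wrist')
im=env.camera('wrist'); s=env.camera('scene'); t=env.camera('top')
cv2.imwrite('pics/c5.png',np.vstack([im[80:,:,::-1],np.hstack([cv2.resize(s[130:230,250:400,::-1],(400,266)),cv2.resize(t[140:240,260:350,::-1],(240,266))])]))
E
```

```text
[543.56163278  32.81573727 134.15566049] 14.124626592476208 19.576118783152197 [ 0.   0.5 76.7]
```

View pics/c5.png

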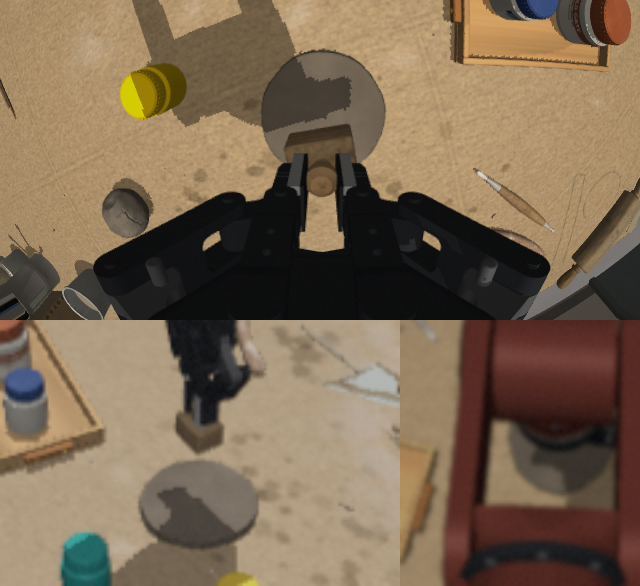

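The stamp is held level and the disc is clear. I'll check the disc's centre once more from here.

```bash
python3 - <<'E'
from h import *
c=env.get_calibration('wrist')
E=[plane(c,*p,13,True).round(1) for p in [(262,190),(385,190),(323,131)]]; a,b,t=E
print(E,np.linalg.norm(a-b),(a+b)/2)
q=Ro.from_quat(np.roll(env.observe()['tool_rot'],-1)).as_matrix(); print(q.round(2), t+q[:,0]*-54)
E
```

```text
[array([523.2, -12.4,  13. ]), array([557.4,  84.5,  13. ]), array([494.6,  51.7,  13. ])] 102.75821135072368 [540.3   36.05  13.  ]
[[-0.94  0.33  0.  ]
 [ 0.33  0.94 -0.  ]
 [-0.   -0.   -1.  ]] [545.52541823  33.73888249  13.00600606]
```

Request:
drive_tool:
  series:
    - [0, 0, 0, 0, 0.0005, 0.02, 1]
    - [0, 0, 0, 0, 0, 0.025, 1]
    - [0, 0, 0, 0, 0, 0.018, 1]
    - [0, 0, 0, 0, 0, 0.006, 1]
    - [0, 0, 0, 0, 0, 0.002, 1]
    - [0, 0, 0, 0, 0, 0, 1]
    - [0, 0, 0, 0, 0, 0, 1]

```text
clock: 15.0
position: [544.8, 34.1, 64.2]
tool_rot: [0.001, 0.168, 0.986, 0.0]
wrist_force: [-0.6, 0.2, -0.6]
width: 14.0
grip_force: 19.6
```

Centre consistent to a few mm. Continuing down in small steps; contact is expected at about 57.5.

Request:
drive_tool:
  series:
    - [0, 0, 0, 0, 0, 0.002, 1]
    - [0, 0, 0, 0, 0, 0.001, 1]
    - [0, 0, 0, 0, 0, 0.001, 1]
    - [0, 0, 0, 0, 0, 0, 1]

```text
clock: 15.5
position: [543.9, 34.2, 59.1]
tool_rot: [-0.0, 0.168, 0.986, -0.0]
wrist_force: [0.7, 0.5, -1.1]
width: 14.1
grip_force: 19.6
```

Request:
drive_tool:
  series:
    - [0, 0, 0, 0, 0, 0.001, 1]
    - [0, 0, 0, 0, 0, 0, 1]
    - [0, 0, 0, 0, 0, 0, 1]

```text
clock: 15.88
position: [544.1, 34.1, 58.3]
tool_rot: [0.0, 0.168, 0.986, -0.0]
wrist_force: [-0.6, -0.1, -0.2]
width: 13.8
grip_force: 19.6
```

Request:
drive_tool:
  series:
    - [0, 0, 0, 0, 0, 0.001, 1]
    - [0, 0, 0, 0, 0, 0, 1]
    - [0, 0, 0, 0, 0, 0, 1]

```text
clock: 16.25
position: [544.0, 34.1, 57.3]
tool_rot: [-0.0, 0.168, 0.986, -0.0]
wrist_force: [-0.6, -0.1, 0.0]
width: 13.3
grip_force: 19.6
```

Request:
drive_tool:
  series:
    - [0, 0, 0, 0, 0, 0.0005, 1]
    - [0, 0, 0, 0, 0, 0, 1]

```text
clock: 16.5
position: [544.2, 34.2, 57.1]
tool_rot: [0.0, 0.168, 0.986, 0.0]
wrist_force: [-0.6, 0.8, 2.7]
width: 13.8
grip_force: 19.7
```

Contact (2.7 N). Releasing and retreating.

Request:
drive_tool:
  series:
    - [0, 0, 0, 0, 0, 0, 0.5]
    - [0, 0, 0, 0, 0, 0, 0.2]
    - [0, 0, 0, 0, 0, 0, 0]
    - [0, 0, 0, 0, 0, 0, 0]
    - [0, 0, 0, 0, 0, -0.01, 0]
    - [0, 0, 0, 0, 0, -0.04, 0]
    - [0, 0, 0, 0, 0, -0.05, 0]
    - [0, 0, 0, 0, 0, -0.05, 0]
    - [0, 0, 0, 0, 0, 0, 0]
    - [0, 0, 0, 0, 0, 0, 0]

```text
clock: 17.75
position: [543.9, 34.2, 207.2]
tool_rot: [0.0, 0.168, 0.986, 0.0]
wrist_force: [-0.8, -0.1, -0.3]
width: 42.4
grip_force: 0.0
```

```bash
python3 - <<'E'
from h import *
o=env.observe(); print(o['position'],o['clock'])
im=env.camera('wrist'); s=env.camera('scene')
cv2.imwrite('pics/c6.png',np.vstack([im[:300,:,::-1],cv2.resize(s[100:240,210:510,::-1],(640,299))]))
c=env.get_calibration('wrist'); print(c['cx'],c['cy'],c['vfov'])
E
```

```text
[543.87822232  34.17784549 207.17257172] 17.75
321.26591934827917 196.3841344038865 65.70646984690485
```

View pics/c6.png

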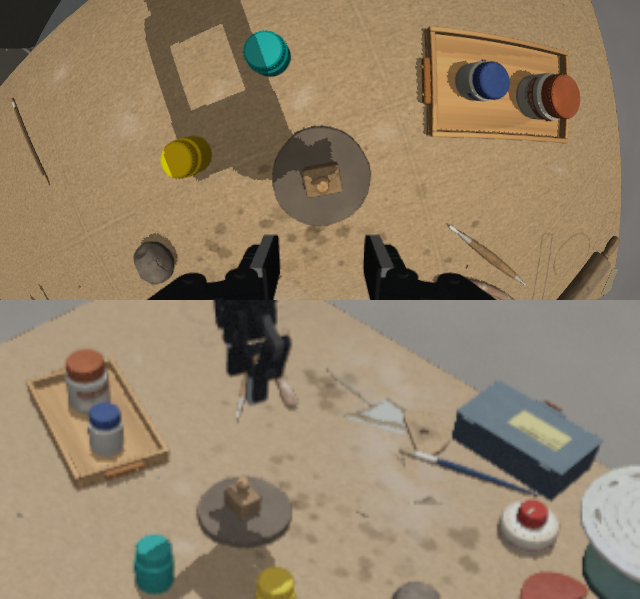

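The stamp stands upright, knob up, in the middle of the disc: knob at (321,185), disc centre (321,176), and the offset is explained by the knob's height. The jar is upright in the tray and nothing touches the robot.

```bash
python3 - <<'E'
from h import *
c=env.get_calibration('wrist'); print(plane(c,321.5,185,59,True),plane(c,321.5,176,13,True))
print(env.sign_off())
E
```

```text
[539.95578529  35.23632082  59.        ] [541.08768941  34.8107533   13.        ]
the job is handed in; nothing more can be done
None
```

The blue-lidded jar is back upright in the glaze tray and the stamp stands knob up within about 2 mm of the clay disc's centre; both are released, the final pictures show no visible shift of the bystanders, and the job is handed in (no verdict came back).

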